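# Fit the axle of the clay-texture roller

### The arm

A 6-joint arm with a two-finger parallel gripper is mounted at the origin on the work surface. World frame = base frame: x ahead of the robot, y to its left, z up, the work surface at z = 0. Lengths are in m, angles in rad, forces in N, time in s.
With the tool pointing down it reaches from about 0.275 to 0.75 m from the base axis. Payload 10.2 kg.
Tool frame: the origin (TCP) lies between the finger pads; the fingertips stand 19 mm ahead of it and the grasp point (between the pads) is the TCP; z points along the fingers, y is the line along which they close (so a half turn about z gives the same grasp; the last joint's range is limited). The gripper opens to 85 mm and grips with 20 to 120 N. Pads are 22 mm wide; open, the fingers measure 114 mm over their backs; the gripper's body (76 mm by 85 mm) begins 54 mm behind the grasp point. The pads swing forward as they close: fully open they stand 13 mm farther back than shut.
Start: joints at [0.944, 0.313, 1.498, -0, 1.331, -0.223], TCP at [0.206, 0.483, 0.218] pointing down, gripper open.
Joint ranges: [-2.94, 2.94], [-0.97, 2.17], [0.19, 2.56], [-1.23, 4.37], [0.02, 3.11], [-2.88, 2.88]. Speed limits (rad/s): [2.39, 2.39, 3.01, 3.14, 3.14, 3.14].

### API

Orientations are given as a rotation vector (axis times angle).
In Python, from bench import monitor, grab_frame, camera_model, ctrl gives the robot as it stands.
- The arm moves only by the shell command python3 -m pendant 'ROWS' [FORCE]. ROWS is JSON, a list of rows, each a list of 3 entries, a list of its own where there are three numbers: the turn, a rotation vector about the tool's x, y, z in rad, then the shift along the tool's x, y, z in m, then the opening, from 0 (shut) to 1 (fully open). In form: [[[ax, ay, az], [dx, dy, dz], gripper], ...]. A call has 1 to 12 rows; each row is the pose to reach, as a shift and turn from the pose commanded when the call began, along the tool's axes at that moment; what a row does not reach only later rows make up. A row lasts 1/12 s, in which the tool goes at most 41.7 mm and 7.16 degrees, less where a joint would pass 70% of its speed; a pose out of reach is approached as far as the arm can. A call with a gripper value outside its range is refused whole. The fingers move at their own pace and stop on an object; FORCE is the grip in N (left out, the last holds). Time passes only in rows, so rows that repeat a pose let the fingers close. It gives the time, the measured TCP pose, the force, the opening and the grip force at its end, in the units of the state.
- monitor.get_state(): the state, without advancing time (a new reading comes with each control period).
- grab_frame(name): name is "scene" or "top" or "wrist"; returns the picture (384x512x3 uint8, red, green, blue); there is no depth.
- camera_model(name): a dict with "fx", "fy", "cx", "cy" (pixels), "R" (3x3) and "t" (3): a world point X has camera coordinates R X + t; the wrist camera has in their place "hand_eye" (4x4, takes a point from camera to tool coordinates, whose origin is the TCP and whose axes are the flange's). Camera axes: x right, y down, z forward; pixel columns grow to the right and rows downward; lengths in m; the calibration is good to about 2 mm. A picture is of the moment at which its call begins: read the wrist's pose just before it. camera_model takes no time and is no camera call.
- ctrl.job_done(): hands the job in; it is judged then, once.
The state is a dict: "time": time; "joint_pos": joint angles; "joint_velocities": joint speeds; "effort": joint torques, N m; "tool_pos": TCP position; "tool_rot": TCP orientation; "wrist_force": force on the tool from outside, world axes, zero at the start; "torque": the same for the moment, N m; "finger_gap": finger opening in m; "finger_force": force on a finger pad.
Only numpy, scipy, OpenCV 4.12 (cv2) and the standard library are available. Lean on these libraries where they do the work, as an engineer would, in place of code of your own. Each camera call takes 0.05 s, during which the arm holds its last target. There are 200 camera calls.

### The job

Move the clay-red texture roller from its wooden rest into the cradle of the roller stand, between the two aluminium brackets. Then thread the blue-handled axle through the near bracket, the roller and the far bracket until its collar is home against the bracket, and let go. Do not disturb the other pots and tools on the table.

Things in the scene. Friction and masses are not known exactly. Their poses are not given: they have to be found in the camera images.
- stand: Fixed roller stand: dark wooden base 86 x 170 mm (x, y), 16 mm thick. Origin: centre of its underside, on the table; y runs along the roller axis, z up. Two aluminium brackets, 56 mm wide, 12 mm thick, tops 72 mm above the table, stand at y = -69 to -57 and 57 to 69 mm. Each has an 18 mm through hole. The axle may go in from either end; the +y side has free table for it.
- stand_axis (a point): Midway between the two holes on their common axis, 47 mm above the stand's origin; axes as the stand's. Below it two black rails (8 mm rods along y at x = -21 and 21 mm, tops 26.5 mm above the table) form the cradle; a roller lying in it has its centre here and its bore in line with the holes, with 7 mm to spare at each end.
- stand_hole (a point): Centre of the bracket hole at the stand's +y end, on the outer face.
- stand_hole_far (a point): Centre of the bracket hole at the stand's -y end, on the outer face.
- roller: Loose clay-red stoneware roller with dark fluting, 0.3 to 0.5 kg: a tube 56 mm in diameter, 100 mm long, with a 20 mm bore right through. Origin: its centre; y runs along the bore. Both ends are alike. It starts lying in the roller rest, centre 47 mm above the table; grasp it across its diameter from above.
- roller_rest: Fixed wooden rest 86 x 130 mm (x, y), 16 mm thick, with two rails like those of the stand (tops 26.5 mm above the table), no brackets. Origin: centre of its underside; the roller lies along its y.
- axle: Loose axle, 70 to 110 g. Origin: on the rod's axis at the collar's tip-side face; x runs to the tip. Steel rod 10 mm in diameter, x = 0 to 165 mm, the last 12 mm tapering to 5 mm; collar 32 mm in diameter, x = -5 to 0, too big for the holes; round blue handle 24 mm in diameter, x = -65 to -5 mm. It starts level in the axle rest, axis 45 mm above the table.
- axle_grip (a point): Middle of the blue handle, on its axis (35 mm behind the axle's origin). A grasp here from above, across the rod, holds the axle level.
- axle_tip (a point): Point of the axle's tip, 165 mm from its origin.
- axle_rest: Fixed wooden rest, 155 x 60 mm base, 10 mm thick, with two notched posts (tops 52 mm above the table, notches 12 mm wide, floor 40 mm above the table) 120 mm apart that carry the rod. Origin: on the table, under the rod 60 mm from the axle's origin; x along the rod towards the tip. Nothing lies under the handle but the table.
- bowl: Bystander: blue-glazed bowl, 120 mm across, 55 mm high. Leave it alone.
- tool_cup: Bystander: clay-red cup, 76 mm across, 95 mm high. Leave it alone.
- glaze_jar: Bystander: green glass jar with white cap, 64 mm across, 85 mm high. Leave it alone.
- glaze_brush: Bystander: brush lying flat, 190 mm long. Leave it alone.
- dish: Bystander: small white plate, 100 mm across, 20 mm high. Leave it alone.
There are look-alikes about, which are no part of the job. What is shaped like the stand but green or yellow is not meant.

How it is judged:
By the outcome, as a careful person would: the job done as asked, in the order asked, and still so for the second after the job is handed in, with the robot touching nothing.
It also fails if it takes over 69 s, if anything falls off the work surface, if the arm or the gripper's body presses on something with over 40 N, if the wrist force passes 120 N, or if a joint passes its speed limit or range.

## Working session

There is one attempt and no reset: what is moved stays moved. The work goes in short steps, Python scripts to look and compute and a shell command to move; the robot and the scene stay as the last step left them, time stands still between calls to the robot, and variables do not carry over. Pictures are saved under pics/ and viewed, at most 10 in all, crops included, and the job is handed in when it is done.

```bash
ls; mkdir -p pics
python3 - <<'E'
from bench import monitor, grab_frame, camera_model, ctrl
import cv2,numpy as np
for n in("top","scene"):
    f=grab_frame(n); cv2.imwrite(f"pics/{n}0.png",cv2.resize(f[:,:,::-1],(800,600)))
    np.save(f"pics/{n}0.npy",f); m=camera_model(n); print(n,{k:np.round(v,4).tolist() for k,v in m.items()})
print(camera_model("wrist")); s=monitor.get_state(); print(s)
E
```

```text
pics
top {'fx': 368.8405, 'fy': 368.8405, 'cx': 267.22, 'cy': 187.6628, 'R': [[0.0206, -0.9998, -0.003], [-0.9824, -0.0197, -0.1857], [0.1856, 0.0067, -0.9826]], 't': [0.0044, 0.5204, 0.9621]}
scene {'fx': 359.2141, 'fy': 359.2141, 'cx': 257.9093, 'cy': 192.4185, 'R': [[-0.3489, 0.9369, -0.0211], [0.6349, 0.2198, -0.7407], [-0.6893, -0.2718, -0.6715]], 't': [0.1698, -0.2732, 1.5216]}
{'fx': 334.90121340204445, 'fy': 334.90121340204445, 'cx': 256.02648937637105, 'cy': 193.9858739081744, 'hand_eye': array([[-1.56887519e-04, -9.56854410e-01, -2.90567742e-01,
         7.35281112e-02],
       [ 9.99999876e-01, -2.87468753e-04,  4.06714949e-04,
         1.86494922e-04],
       [-4.72696139e-04, -2.90567642e-01,  9.56854337e-01,
        -1.56253427e-01],
       [ 0.00000000e+00,  0.00000000e+00,  0.00000000e+00,
         1.00000000e+00]])}
{'time': 0.1, 'joint_pos': array([ 9.43564272e-01,  3.13376480e-01,  1.49833070e+00, -1.18182555e-05,
        1.33102293e+00, -2.23392671e-01]), 'joint_velocities': array([-0.00147786, -0.00145304, -0.00153431, -0.00143753,  0.00015031,
       -0.00127378]), 'effort': array([ 1.61530821e-03, -4.12903547e+01, -2.60135776e+01, -2.28341132e-04,
        3.11723721e-03,  8.44684450e-05]), 'tool_pos': array([0.20616574, 0.48256466, 0.21741276]), 'tool_rot': array([-6.29951191e-01, -3.07731706e+00,  1.63473831e-03]), 'wrist_force': array([0.19773628, 0.28133366, 0.37261397]), 'torque': array([-0.02058426,  0.03548552,  0.01452683]), 'finger_force': 0.0, 'finger_gap': 0.08530328353143876}
```

View pics/top0.png

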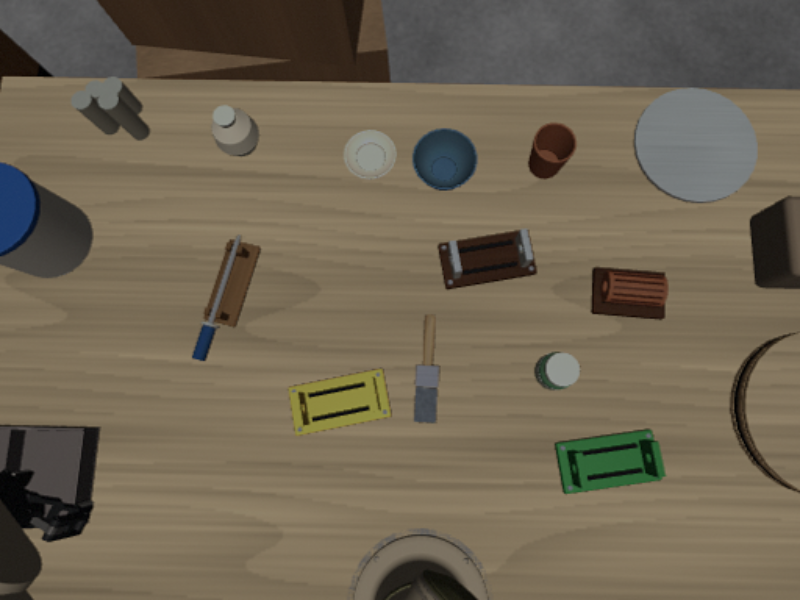

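View pics/scene0.png

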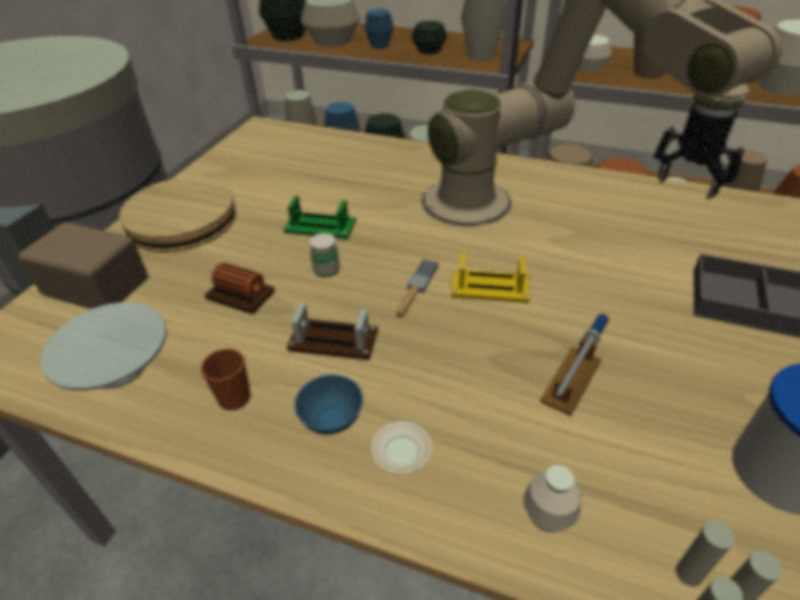

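The top picture (800x600) shows these candidates:
- **Roller:** the fluted clay-red roller on its rest is at (630,290). The clay-red cup at (552,150) could be taken for it.
- **Stand:** the dark wood stand with aluminium brackets is at (487,259). The look-alikes are yellow at (340,402) and green at (610,460).
- **Axle:** the blue handle is at (204,343) and its tip at (238,238). The blue lid at (10,210) and the bowl at (445,160) are the other blue things.

My choice is the roller at (630,290), the stand at (487,259) and the axle at (204,343).

```bash
cat > h.py <<'E'
from bench import monitor, grab_frame, camera_model, ctrl
import cv2,numpy as np
from scipy.spatial.transform import Rotation as Ro
def cam(name,st=None):
    m=camera_model(name); K=(m["fx"],m["fy"],m["cx"],m["cy"])
    if name=="wrist":
        H=np.array(m["hand_eye"]); T=np.eye(4); T[:3,:3]=Ro.from_rotvec(st["tool_rot"]).as_matrix(); T[:3,3]=st["tool_pos"]
        W=T@H; return K,W[:3,:3],W[:3,3]
    R=np.array(m["R"]); return K,R.T,-R.T@np.array(m["t"])
def ray(c,p):
    K,R,o=c; d=np.array([(p[0]-K[2])/K[0],(p[1]-K[3])/K[1],1.]); return o,R@d
def cast(c,p,z):
    o,d=ray(c,p); return o+d*(z-o[2])/d[2]
def proj(c,X):
    K,R,o=c; q=R.T@(np.array(X)-o); return np.array([K[0]*q[0]/q[2]+K[2],K[1]*q[1]/q[2]+K[3]])
def snap(name,fn):
    st=monitor.get_state(); f=grab_frame(name); np.save(fn,f); return cam(name,st),f,st
def blob(mask,box=None):
    m=mask.astype(np.uint8)
    if box: 
        k=np.zeros_like(m); x0,y0,x1,y1=box; k[y0:y1,x0:x1]=1; m=m*k
    m=cv2.morphologyEx(m,cv2.MORPH_CLOSE,np.ones((5,5),np.uint8))
    n,l,s,c=cv2.connectedComponentsWithStats(m); i=1+np.argmax(s[1:,4]); return l==i
def rect(b):
    c=max(cv2.findContours(b.astype(np.uint8),cv2.RETR_EXTERNAL,cv2.CHAIN_APPROX_NONE)[0],key=len)
    return cv2.boxPoints(cv2.minAreaRect(c))
E
python3 - <<'E'
from h import *
f=np.load("pics/top0.npy"); c=cam("top"); print("cam",c[2].round(3))
h=cv2.cvtColor(f,cv2.COLOR_RGB2HSV); H,S,V=[h[...,i].astype(int) for i in range(3)]
for n,p in dict(stand=(312,166),standbase=(335,150),rollrest=(384,195),roller=(405,185),axlerest=(152,182),handle=(131,219),rod=(145,175),table=(200,200)).items(): print(n,h[p[1],p[0]])
s=.64
def show(n,b,z):
    P=rect(b); print(n,b.sum(),(P/s).round(0).tolist()); W=np.array([cast(c,p,z) for p in P])[:,:2]; 
    print("  W",W.round(3).tolist(),"ctr",W.mean(0).round(3),"sides",[round(float(np.linalg.norm(W[i]-W[i-1])),3) for i in range(4)], "ang",[round(float(np.degrees(np.arctan2(*(W[i]-W[i-1])[::-1]))),1) for i in range(4)])
show("stand dark",blob((V<75),(265,130,360,200)),.016)
show("rest dark",blob(V<75,(365,160,440,212)),.016)
show("roller",blob((S>110)&(V>80)&((H<9)|(H>172)),(365,160,440,212)),.06)
show("handle",blob((H>100)&(H<130)&(S>120),(110,190,160,240)),.045)
im=np.hstack([cv2.resize(f[a:a+90,b:b+110],None,fx=3.6,fy=3.6,interpolation=2) for a,b in((128,262),(145,350))])
im2=cv2.resize(f[140:240,100:190],None,fx=2.6,fy=2.6,interpolation=2)
C=np.zeros((590,800,3),np.uint8); C[:324,:792]=im; C[326:586,:234]=im2; cv2.imwrite("pics/crop.png",C[:,:,::-1])
E
```

```text
cam [0.333 0.008 1.042]
stand [ 12 144  46]
standbase [ 99  14 128]
rollrest [  9 128  48]
roller [  9 139  88]
axlerest [ 15 133  86]
handle [106 169  77]
rod [ 90   3 102]
table [ 18  75 122]
stand dark 1556 [[437.0, 244.0], [528.0, 228.0], [536.0, 274.0], [445.0, 289.0]]
  W [[0.62, -0.019], [0.653, -0.187], [0.566, -0.2], [0.535, -0.034]] ctr [ 0.594 -0.11 ] sides [0.087, 0.172, 0.087, 0.169] ang [10.0, -79.1, -171.7, 100.8]
rest dark 1381 [[589.0, 314.0], [592.0, 266.0], [666.0, 272.0], [662.0, 319.0]]
  W [[0.495, -0.294], [0.583, -0.303], [0.575, -0.436], [0.488, -0.425]] ctr [ 0.535 -0.364] sides [0.131, 0.088, 0.133, 0.088] ang [87.0, -6.0, -93.1, 172.7]
roller 4 [[625.0, 286.0], [625.0, 286.0], [625.0, 281.0], [625.0, 281.0]]
  W [[0.538, -0.345], [0.538, -0.345], [0.546, -0.345], [0.546, -0.345]] ctr [ 0.542 -0.345] sides [0.008, 0.0, 0.008, 0.0] ang [177.4, 0.0, -2.6, 0.0]
handle 170 [[192.0, 357.0], [203.0, 325.0], [214.0, 329.0], [203.0, 360.0]]
  W [[0.402, 0.402], [0.457, 0.389], [0.451, 0.368], [0.395, 0.382]] ctr [0.426 0.385] sides [0.021, 0.057, 0.021, 0.057] ang [73.2, -13.5, -107.0, 166.3]
```

View pics/crop.png

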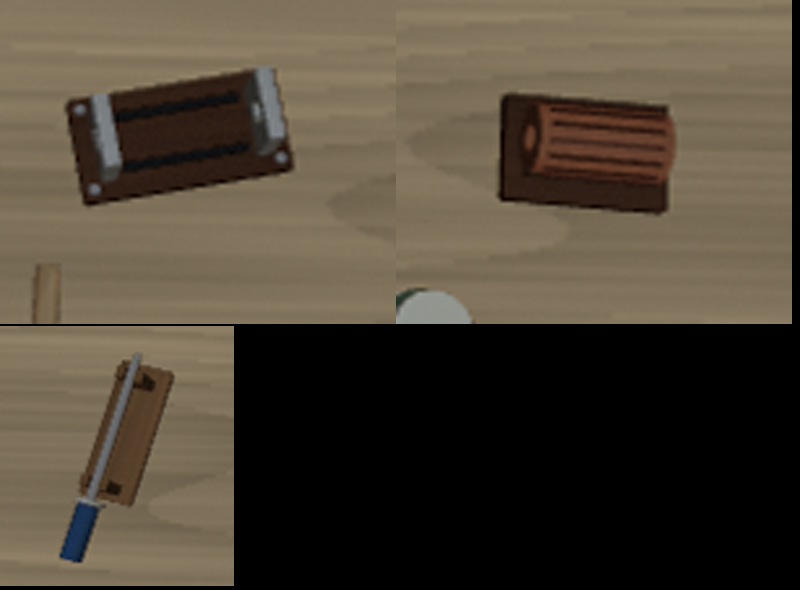

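The crop confirms the choice. It shows the dark stand with two aluminium brackets (left), the fluted roller on its dark rest (right) and the axle with its blue handle (below). The stand base measures 87 x 171 mm and the roller rest 88 x 132 mm, which match the sizes given.

```bash
cat > go.py <<'E'
import sys
from h import *
# usage: go.py x y z ydeg  -> turn about tool z and shift in tool axes (tool kept/levelled pointing down)
x,y,z,a=map(float,sys.argv[1:5]); s=monitor.get_state()
R=Ro.from_rotvec(s["tool_rot"]); M=R.as_matrix()
c=np.radians(a); best=None
for k in(0,np.pi):
    yv=np.array([np.cos(c+k),np.sin(c+k),0]); zv=np.array([0,0,-1.]); T=np.c_[np.cross(yv,zv),yv,zv]
    r=Ro.from_matrix(M.T@T).as_rotvec()
    if best is None or np.linalg.norm(r)<np.linalg.norm(best): best=r
d=M.T@(np.array([x,y,z])-s["tool_pos"])
print("t",round(s["time"],2),"pos",s["tool_pos"].round(4),"yang",np.degrees(np.arctan2(M[1,1],M[0,1])).round(1),"gap",round(s["finger_gap"],4),"turn",best.round(4).tolist(),"shift",d.round(4).tolist(),"rows",round(max(np.linalg.norm(d)/.0417,np.degrees(np.linalg.norm(best))/7.16),1),"F",np.round(s["wrist_force"],1),"j",s["joint_pos"].round(2))
E
python3 go.py .525 -.364 .25 -3.5
```

```text
t 0.1 pos [0.2062 0.4826 0.2174] yang 66.9 gap 0.0853 turn [-0.0011, 0.0005, 1.228] shift [-0.6258, -0.6532, -0.032] rows 21.7 F [0.2 0.3 0.4] j [ 0.94  0.31  1.5  -0.    1.33 -0.22]
```

```bash
python3 -m pendant '[[[0,0,0.6],[-0.313,-0.327,-0.032],1],[[0,0,0.6],[-0.313,-0.327,-0.032],1],[[0,0,0.6],[-0.313,-0.327,-0.032],1],[[0,0,0.6],[-0.313,-0.327,-0.032],1],[[0,0,0.6],[-0.313,-0.327,-0.032],1],[[0,0,0.6],[-0.313,-0.327,-0.032],1],[[0,0,0.6],[-0.313,-0.327,-0.032],1],[[0,0,0.6],[-0.313,-0.327,-0.032],1],[[0,0,0.6],[-0.313,-0.327,-0.032],1],[[0,0,0.6],[-0.313,-0.327,-0.032],1],[[0,0,0.6],[-0.313,-0.327,-0.032],1],[[0,0,0.6],[-0.313,-0.327,-0.032],1]]'
python3 go.py .525 -.364 .25 -3.5
```

```text
time: 1.1
tool_pos: [0.3673, 0.0541, 0.25]
tool_rot: [1.52, 2.748, -0.002]
wrist_force: [-0.6, 1.7, -0.3]
finger_gap: 0.0853
finger_force: 0.0
t 1.1 pos [0.3673 0.0541 0.25  ] yang 32.1 gap 0.0853 turn [0.0002, 0.0016, 0.6212] shift [-0.438, -0.0886, 0.0008] rows 10.7 F [-0.6  1.7 -0.3] j [-0.17 -0.06  1.84 -0.    1.36 -0.73]
```

```bash
python3 -m pendant '[[[0,0,0.62],[-0.438,-0.089,0],1],[[0,0,0.62],[-0.438,-0.089,0],1],[[0,0,0.62],[-0.438,-0.089,0],1],[[0,0,0.62],[-0.438,-0.089,0],1],[[0,0,0.62],[-0.438,-0.089,0],1],[[0,0,0.62],[-0.438,-0.089,0],1],[[0,0,0.62],[-0.438,-0.089,0],1],[[0,0,0.62],[-0.438,-0.089,0],1],[[0,0,0.62],[-0.438,-0.089,0],1],[[0,0,0.62],[-0.438,-0.089,0],1],[[0,0,0.62],[-0.438,-0.089,0],1],[[0,0,0.62],[-0.438,-0.089,0],1]]'
python3 -m pendant '[[[0,0,0],[0,0,0],1],[[0,0,0],[0,0,0],1]]'
python3 go.py .535 -.364 .25 -3.5
python3 - <<'E'
from h import *
c,f,s=snap("wrist","pics/w1.npy")
cv2.imwrite("pics/w1.png",f[:,:,::-1])
for p in [(.535,-.364,.047)]: print(proj(c,p))
E
```

```text
time: 2.1
tool_pos: [0.526, -0.3623, 0.2471]
tool_rot: [-2.282, -2.156, 0.001]
wrist_force: [-1.3, -0.0, 0.2]
finger_gap: 0.0853
finger_force: 0.0
time: 2.27
tool_pos: [0.5258, -0.3573, 0.2496]
tool_rot: [-2.278, -2.162, -0.0]
wrist_force: [-0.3, -0.1, 0.1]
finger_gap: 0.0854
finger_force: 0.0
t 2.27 pos [ 0.5258 -0.3573  0.2496] yang -3.0 gap 0.0854 turn [-0.0007, -0.0008, 0.0085] shift [-0.0062, 0.0095, -0.0005] rows 0.3 F [-0.3 -0.1  0.1] j [-0.78  0.55  1.06  0.    1.53 -0.73]
[264.32839372 169.18117532]
```

View pics/w1.png

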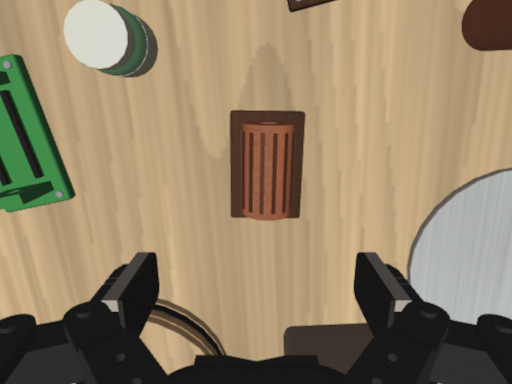

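The wrist view shows the roller at about (268,168) on its rest, which spans (231–304, 111–217). The projected estimate (264,169) agrees. Next I refine the pose.

```bash
cat > m.py <<'E'
from h import *
def report(c,b,z):
    P=rect(b); W=np.array([cast(c,p,z) for p in P])[:,:2]; e=[W[i]-W[i-1] for i in range(4)]
    print(b.sum(),P.round(0).tolist(),"ctr",W.mean(0).round(4),"sides",[round(float(np.linalg.norm(v)),4) for v in e],"ang",[round(float(np.degrees(np.arctan2(v[1],v[0])))%180,1) for v in e])
E
python3 - <<'E'
from m import *
f=np.load("pics/w1.npy"); s=monitor.get_state(); c=cam("wrist",s)
h=cv2.cvtColor(f,cv2.COLOR_RGB2HSV); H,S,V=[h[...,i].astype(int) for i in range(3)]
print(h[160,236],h[160,255],h[160,268],h[160,320])
box=(215,95,320,235)
report(c,blob(S>120,box),.016)
g=blob((S>120)&(V>85),box); report(c,g,.065);
E
python3 go.py .535 -.364 .12 -3.5
```

```text
[ 10 126  77] [ 10 143 153] [  9 139 154] [ 18  87 176]
7536 [[231.0, 219.0], [231.0, 111.0], [303.0, 111.0], [303.0, 219.0]] ctr [ 0.5389 -0.3691] sides [0.0897, 0.1309, 0.0816, 0.1309] ang [177.0, 85.8, 177.0, 89.3]
4835 [[240.0, 122.0], [293.0, 122.0], [293.0, 219.0], [240.0, 219.0]] ctr [ 0.537  -0.3636] sides [0.1037, 0.053, 0.1038, 0.0578] ang [86.2, 177.0, 88.8, 177.0]
t 2.32 pos [ 0.5259 -0.357   0.2501] yang -3.0 gap 0.0854 turn [-0.0001, -0.0003, 0.009] shift [-0.0066, 0.0095, 0.1301] rows 3.1 F [ 0.2 -0.1  0.1] j [-0.78  0.55  1.06  0.    1.53 -0.73]
```

Run:
```python
from m import *
f=np.load("pics/w1.npy"); s=monitor.get_state(); c=cam("wrist",s)
h=cv2.cvtColor(f,cv2.COLOR_RGB2HSV); S=h[...,1].astype(int);V=h[...,2].astype(int)
def edges(b,rows):
    L=[];R=[]
    for r in rows:
        q=np.flatnonzero(b[r]); L.append((q[0]-.0,r)); R.append((q[-1]+1.,r))
    return np.array(L),np.array(R)
for b,z,rows in((blob(S>120,(215,95,320,235)),.016,range(125,210)),(blob((S>120)&(V>100),(215,95,320,235)),.05,range(135,205))):
    for E in edges(b,rows):
        W=np.array([cast(c,p,z) for p in E]); k=np.polyfit(W[:,1],W[:,0],1)
        print(z,"x at y=-.364:",np.polyval(k,-.364).round(4),"ang",(90-np.degrees(np.arctan(k[0]))).round(2), "y span",W[:,1].min().round(3),W[:,1].max().round(3))
# roller near/far ends at top line
b=blob((S>120)&(V>100),(215,95,320,235)); q=np.flatnonzero(b[:,268]); print("col268",q[0],q[-1],[cast(c,(268,r),.075).round(4).tolist() for r in (q[0],q[-1])],[cast(c,(268,r),.047).round(4).tolist() for r in (q[0],q[-1])])
```

```text
0.016 x at y=-.364: 0.4965 ang 86.37 y span -0.419 -0.317
0.016 x at y=-.364: 0.5803 ang 86.1 y span -0.423 -0.322
0.05 x at y=-.364: 0.5138 ang 86.05 y span -0.402 -0.325
0.05 x at y=-.364: 0.5635 ang 85.87 y span -0.405 -0.328
col268 122 219 [[0.5405, -0.311, 0.075], [0.5363, -0.4116, 0.075]] [[0.5413, -0.3134, 0.047], [0.5368, -0.4225, 0.047]]
```

```bash
python3 go.py .5385 -.362 .048 -3.8; python3 -m pendant '[[[0,0,0.014],[-0.005,0.0125,0.03],1],[[0,0,0.014],[-0.005,0.0125,0.06],1],[[0,0,0.014],[-0.005,0.0125,0.09],1],[[0,0,0.014],[-0.005,0.0125,0.12],1],[[0,0,0.014],[-0.005,0.0125,0.15],1],[[0,0,0.014],[-0.005,0.0125,0.175],1],[[0,0,0.014],[-0.005,0.0125,0.19],1],[[0,0,0.014],[-0.005,0.0125,0.2],1],[[0,0,0.014],[-0.005,0.0125,0.202],1],[[0,0,0.014],[-0.005,0.0125,0.202],1]]'; python3 go.py .5385 -.362 .048 -3.8
```

```text
t 2.32 pos [ 0.5259 -0.357   0.2501] yang -3.0 gap 0.0854 turn [-0.0001, -0.0003, 0.0142] shift [-0.0044, 0.0129, 0.2021] rows 4.9 F [ 0.2 -0.1  0.1] j [-0.78  0.55  1.06  0.    1.53 -0.73]
time: 3.15
tool_pos: [0.5383, -0.3633, 0.0485]
tool_rot: [2.294, 2.146, 0.0]
wrist_force: [0.2, -0.5, -1.0]
finger_gap: 0.0855
finger_force: 0.0
t 3.15 pos [ 0.5383 -0.3633  0.0485] yang -3.8 gap 0.0855 turn [0.0004, 0.0003, -0.0] shift [0.0014, 0.0001, 0.0005] rows 0.0 F [ 0.2 -0.5 -1. ] j [-0.77  0.74  1.27  0.    1.12 -0.71]
```

```bash
python3 -m pendant '[[[0,0,0],[0,0,0],0.6],[[0,0,0],[0,0,0],0.6],[[0,0,0],[0,0,0],0.5],[[0,0,0],[0,0,0],0.5],[[0,0,0],[0,0,0],0.5],[[0,0,0],[0,0,0],0.4],[[0,0,0],[0,0,0],0.4],[[0,0,0],[0,0,0],0.4]]' 60; python3 -m pendant '[[[0,0,0],[0,0,-0.01],0.4],[[0,0,0],[0,0,-0.03],0.4],[[0,0,0],[0,0,-0.06],0.4],[[0,0,0],[0,0,-0.09],0.4],[[0,0,0],[0,0,-0.12],0.4],[[0,0,0],[0,0,-0.14],0.4],[[0,0,0],[0,0,-0.14],0.4]]'; python3 go.py .594 -.11 .187 10.5
```

```text
time: 3.82
tool_pos: [0.5376, -0.3641, 0.0499]
tool_rot: [2.295, 2.146, -0.002]
wrist_force: [-7.1, 3.9, 13.0]
finger_gap: 0.0383
finger_force: 51.2
time: 4.4
tool_pos: [0.5393, -0.365, 0.1935]
tool_rot: [2.288, 2.14, 0.001]
wrist_force: [1.2, -0.5, 0.9]
finger_gap: 0.0341
finger_force: 0.0
t 4.4 pos [ 0.5393 -0.365   0.1935] yang -3.8 gap 0.0341 turn [0.0061, 0.0065, -0.2503] shift [0.2581, 0.0375, 0.0052] rows 6.3 F [ 1.2 -0.5  0.9] j [-0.77  0.61  1.11  0.    1.41 -0.71]
```

```bash
python3 -m pendant '[[[0,0,0],[0,0,-0.06],1],[[0,0,0],[0,0,-0.06],1],[[0,0,0],[0,0,-0.06],1],[[0,0,0],[0,0,-0.06],1],[[0,0,0],[0,0,-0.06],1],[[0,0,0],[0,0,-0.06],1]]'
python3 - <<'E'
from h import *
c,f,s=snap("wrist","pics/w2.npy"); c2,g,_=snap("scene","pics/s2.npy")
print(s["tool_pos"],s["tool_rot"])
g=cv2.resize(g[150:230,110:220],(400,290),interpolation=2)
C=np.zeros((384,800,3),np.uint8); C[:300,:400]=cv2.resize(f,(400,300)); C[:290,400:]=g
cv2.imwrite("pics/w2.png",C[:,:,::-1])
E
```

```text
time: 4.9
tool_pos: [0.5377, -0.3635, 0.2462]
tool_rot: [-2.293, -2.144, 0.0]
wrist_force: [-0.3, 0.9, -0.7]
finger_gap: 0.0856
finger_force: 0.0
[ 0.53769502 -0.36353386  0.24619296] [-2.29262598e+00 -2.14379282e+00  2.73630127e-04]
```

View pics/w2.png

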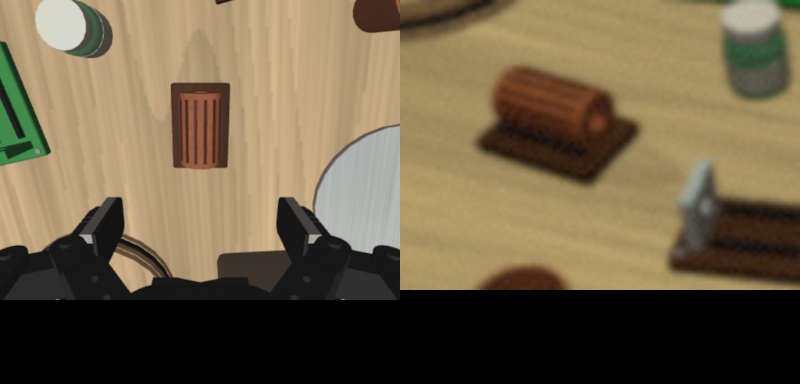

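The roller is still seated on its rest and undisturbed, at about (200,130) in the left half. The grip slipped, with the gap down to 38 mm on a 56 mm roller. I'll descend again and close in small steps with readings to see why.

```bash
python3 go.py .5385 -.362 .048 -3.8; python3 -m pendant '[[[0,0,0],[-0.001,0,0.03],1],[[0,0,0],[-0.001,0,0.07],1],[[0,0,0],[-0.001,0,0.11],1],[[0,0,0],[-0.001,0,0.15],1],[[0,0,0],[-0.001,0,0.18],1],[[0,0,0],[-0.001,0,0.195],1],[[0,0,0],[-0.001,0,0.2],1],[[0,0,0],[-0.001,0,0.2],1]]' 40
python3 -m pendant '[[[0,0,0],[0,0,0],0.75],[[0,0,0],[0,0,0],0.75]]'
python3 -m pendant '[[[0,0,0],[0,0,0],0.68],[[0,0,0],[0,0,0],0.68]]'
python3 -m pendant '[[[0,0,0],[0,0,0],0.62],[[0,0,0],[0,0,0],0.62],[[0,0,0],[0,0,0],0.62]]'
python3 - <<'E'
from h import *
c,f,s=snap("wrist","pics/w3.npy"); c2,g,_=snap("scene","pics/s3.npy")
g=cv2.resize(g[110:210,110:220],(400,364),interpolation=2)
C=np.zeros((384,800,3),np.uint8); C[:300,:400]=cv2.resize(f,(400,300)); C[:364,400:]=g
cv2.imwrite("pics/w3.png",C[:,:,::-1])
E
```

```text
t 5.0 pos [ 0.5378 -0.3636  0.2467] yang -3.8 gap 0.0856 turn [-0.0015, -0.0013, -0.0007] shift [0.0014, 0.0009, 0.1987] rows 4.8 F [-1.   0.1 -0.4] j [-0.77  0.59  1.01  0.    1.54 -0.71]
time: 5.67
tool_pos: [0.5375, -0.3644, 0.0466]
tool_rot: [-2.293, -2.144, 0.0]
wrist_force: [0.6, 0.6, 0.3]
finger_gap: 0.0853
finger_force: 0.0
time: 5.83
tool_pos: [0.5386, -0.3654, 0.0496]
tool_rot: [2.293, 2.144, 0.0]
wrist_force: [0.5, -0.6, 0.6]
finger_gap: 0.0647
finger_force: 0.0
time: 6.0
tool_pos: [0.5383, -0.3652, 0.049]
tool_rot: [2.293, 2.145, 0.0]
wrist_force: [0.9, 0.4, -0.4]
finger_gap: 0.0577
finger_force: 0.0
time: 6.25
tool_pos: [0.538, -0.3649, 0.0481]
tool_rot: [2.294, 2.146, 0.0]
wrist_force: [1.1, -0.3, 0.1]
finger_gap: 0.0526
finger_force: 0.0
```

View pics/w3.png

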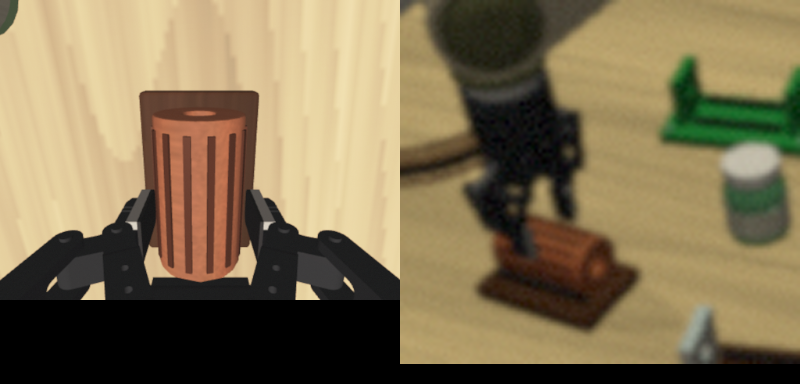

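The picture shows the pads not touching at a 52 mm gap, so they are on the roller's upper part. They also look displaced towards its -y end, near (520,240) in the right crop. I'll check numerically where the pads really are.

Run:
```python
from h import *
s=monitor.get_state(); w=cam("wrist",s); sc=cam("scene"); tp=cam("top")
M=Ro.from_rotvec(s["tool_rot"]).as_matrix(); p=s["tool_pos"]
S=lambda X:(np.array([400/110*(proj(sc,X)[0]-110)+400,364/100*(proj(sc,X)[1]-110)])).round(0)
Wp=lambda X:(proj(w,X)*400/512).round(0)
print("pos",p,"TCP wrist",Wp(p))
for sy in(-1,1):
    for dz in(-.0,.015): print("pad",sy,dz,Wp(p+M@[0,sy*.027,dz]),S(p+M@[0,sy*.03,dz]))
u=np.array([np.cos(np.radians(86.2)),np.sin(np.radians(86.2)),0]); C=np.array([.5385,-.362,.047])
for k in(-.05,.05): 
    e=C+k*u; print("roller end",k,"centre",Wp(e),S(e),"top",Wp(e+[0,0,.028]),S(e+[0,0,.028]))
```

```text
pos [ 0.53798562 -0.36482147  0.04794768] TCP wrist [199. 191.]
pad -1 -0.0 [158. 191.] [570. 230.]
pad -1 0.015 [161. 181.] [574. 243.]
pad 1 -0.0 [240. 191.] [531. 269.]
pad 1 0.015 [237. 181.] [535. 281.]
roller end -0.05 centre [200. 251.] [510. 238.] top [200. 281.] [503. 214.]
roller end 0.05 centre [199. 109.] [598. 264.] top [199. 117.] [592. 241.]
```

The pads are about 15–20 mm higher than the description suggests, while the roller projections agree with the image. I'll open a little, lower by about 15 mm watching the force, and close again.

```bash
python3 -m pendant '[[[0,0,0],[0.003,0,0],0.85],[[0,0,0],[0.003,0,0],0.85],[[0,0,0],[0.003,0,0.004],0.85],[[0,0,0],[0.003,0,0.008],0.85],[[0,0,0],[0.003,0,0.012],0.85],[[0,0,0],[0.003,0,0.015],0.85],[[0,0,0],[0.003,0,0.015],0.85]]' 40
python3 -m pendant '[[[0,0,0],[0,0,0],0.7],[[0,0,0],[0,0,0],0.64],[[0,0,0],[0,0,0],0.6],[[0,0,0],[0,0,0],0.6],[[0,0,0],[0,0,0],0.6]]'
python3 -m pendant '[[[0,0,0],[0,0,0],0.5],[[0,0,0],[0,0,0],0.5],[[0,0,0],[0,0,0],0.5]]'
```

```text
time: 6.93
tool_pos: [0.5378, -0.3615, 0.0318]
tool_rot: [-2.293, -2.145, 0.0]
wrist_force: [-0.3, 0.8, 0.4]
finger_gap: 0.0731
finger_force: 0.0
time: 7.35
tool_pos: [0.5375, -0.3618, 0.0334]
tool_rot: [-2.293, -2.145, 0.002]
wrist_force: [-4.5, 1.8, 4.2]
finger_gap: 0.0532
finger_force: 42.1
time: 7.6
tool_pos: [0.5375, -0.3618, 0.0334]
tool_rot: [-2.294, -2.145, 0.002]
wrist_force: [-4.9, 2.0, 3.9]
finger_gap: 0.0534
finger_force: 42.1
```

```bash
python3 -m pendant '[[[0,0,0],[0,-0.001,0],0.85],[[0,0,0],[0,-0.001,0],0.85],[[0,0,0],[0,-0.001,0.003],0.85],[[0,0,0],[0,-0.001,0.006],0.85],[[0,0,0],[0,-0.001,0.008],0.85],[[0,0,0],[0,-0.001,0.008],0.85]]' 70
python3 -m pendant '[[[0,0,0],[0,0,0],0.7],[[0,0,0],[0,0,0],0.64],[[0,0,0],[0,0,0],0.5],[[0,0,0],[0,0,0],0.5],[[0,0,0],[0,0,0],0.5]]'
python3 -m pendant '[[[0,0,0],[0,0,0],0.5],[[0,0,0],[0,0,-0.005],0.5],[[0,0,0],[0,0,-0.01],0.5]]'
```

```text
time: 8.1
tool_pos: [0.537, -0.3615, 0.0241]
tool_rot: [-2.294, -2.145, 0.0]
wrist_force: [0.2, -0.2, -0.5]
finger_gap: 0.0727
finger_force: 0.0
time: 8.52
tool_pos: [0.5374, -0.3618, 0.0254]
tool_rot: [2.294, 2.145, 0.0]
wrist_force: [-0.5, 2.4, 4.2]
finger_gap: 0.053
finger_force: 74.1
time: 8.77
tool_pos: [0.5367, -0.3614, 0.0343]
tool_rot: [-2.293, -2.145, 0.0]
wrist_force: [-0.7, -0.3, -2.6]
finger_gap: 0.0531
finger_force: 73.8
```

The grip now holds: 53 mm gap (the flute floors) at 74 N. I'll lift and go to a spot beside the stand for a wrist view of it.

```bash
python3 -m pendant '[[[0,0,0],[0,0,-0.04],0.5],[[0,0,0],[0,0,-0.08],0.5],[[0,0,0],[0,0,-0.12],0.5],[[0,0,0],[0,0,-0.16],0.5],[[0,0,0],[0,0,-0.2],0.5],[[0,0,0],[0,0,-0.215],0.5],[[0,0,0],[0,0,-0.215],0.5],[[0,0,0],[0,0,-0.215],0.5]]'; python3 go.py .476 -.132 .25 10.5
```

```text
time: 9.43
tool_pos: [0.537, -0.3616, 0.2492]
tool_rot: [-2.294, -2.145, 0.0]
wrist_force: [-0.1, -0.4, -3.2]
finger_gap: 0.0529
finger_force: 75.9
t 9.43 pos [ 0.537  -0.3616  0.2492] yang -3.8 gap 0.0529 turn [-0.0005, -0.0005, -0.2503] shift [0.225, -0.0762, -0.0007] rows 5.7 F [-0.1 -0.4 -3.2] j [-0.77  0.58  1.02 -0.    1.54 -0.71]
```

```bash
python3 -m pendant '[[[0,0,-0.04],[0.037,-0.012,0],0.5],[[0,0,-0.08],[0.074,-0.025,0],0.5],[[0,0,-0.12],[0.11,-0.037,0],0.5],[[0,0,-0.16],[0.147,-0.05,0],0.5],[[0,0,-0.2],[0.184,-0.062,0],0.5],[[0,0,-0.23],[0.21,-0.071,0],0.5],[[0,0,-0.25],[0.222,-0.075,0],0.5],[[0,0,-0.25],[0.225,-0.076,0],0.5],[[0,0,-0.25],[0.225,-0.076,0],0.5],[[0,0,-0.25],[0.225,-0.076,0],0.5],[[0,0,-0.25],[0.225,-0.076,0],0.5]]'
python3 - <<'E'
from h import *
c,f,s=snap("wrist","pics/w4.npy"); cv2.imwrite("pics/w4.png",f[:,:,::-1]); np.save("pics/w4s.npy",np.r_[s["tool_pos"],s["tool_rot"]])
u=np.array([np.cos(np.radians(100.5)),np.sin(np.radians(100.5)),0]); v=np.array([u[1],-u[0],0]); C=np.array([.594,-.11,.016])
print(s["tool_pos"],[proj(c,C+a*.043*v+b*.085*u).round(0).tolist() for a in(-1,1) for b in(-1,1)])
E
```

```text
time: 10.35
tool_pos: [0.4765, -0.1333, 0.2491]
tool_rot: [-2.01, -2.413, 0.001]
wrist_force: [-0.0, 0.1, -3.3]
finger_gap: 0.0527
finger_force: 75.8
[ 0.47650731 -0.13328252  0.24914024] [[317.0, 224.0], [325.0, 80.0], [386.0, 224.0], [403.0, 80.0]]
```

View pics/w4.png

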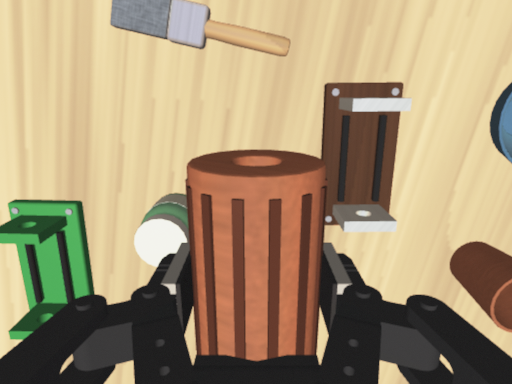

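The wrist view shows the stand base with corners at about (324,83) and (402,83), and bracket tops near (375,103) and (365,223). The held roller's +y end bore is at (258,160). I'll measure the edges.

Run:
```python
from m import *
f=np.load("pics/w4.npy"); a=np.load("pics/w4s.npy"); s=dict(tool_pos=a[:3],tool_rot=a[3:]); c=cam("wrist",s)
h=cv2.cvtColor(f,cv2.COLOR_RGB2HSV); S=h[...,1].astype(int);V=h[...,2].astype(int)
d=(V<110)
for nm,rows,lo,hi in(("L",range(115,145),310,345),("R",range(116,200),380,412)):
    E=[]
    for r in rows:
        q=lo+np.flatnonzero(d[r,lo:hi]); E.append((q[0] if nm=="L" else q[-1]+1,r))
    W=np.array([cast(c,p,.016) for p in E]); k=np.polyfit(W[:,1],W[:,0],1); print(nm,E[0],E[-1],"x at -.11",np.polyval(k,-.11).round(4),"ang",(90-np.degrees(np.arctan(k[0]))).round(2))
T=[]
for col in range(345,390,5):
    T.append((col,60+np.flatnonzero(d[60:100,col])[0]))
W=np.array([cast(c,p,.016) for p in T]); k=np.polyfit(W[:,0],W[:,1],1); print("top",T[0],T[-1],"y at x=.578",np.polyval(k,.578).round(4),"ang",np.degrees(np.arctan(k[0])).round(2))
al=(S<60)&(V>120)
for nm,box in(("+y",(330,88,420,116)),("-y",(325,200,400,236))):
    b=blob(al,box); ys,xs=np.nonzero(b); print(nm,xs.min(),xs.max(),ys.min(),ys.max()); report(c,b,.072)
# held roller end face
b=blob((S>100)&(V>60),(175,140,340,190)); ys,xs=np.nonzero(b); print("roller",xs.min(),xs.max(),ys.min())
M=Ro.from_rotvec(a[3:]).as_matrix()
for hh in(.018,.022,.026): # face centre at tool (.05,0,-hh)
    print(hh,"bore",proj(c,a[:3]+M@[.05,0,-hh]).round(1),"edges",proj(c,a[:3]+M@[.05,-.028,-hh]).round(0),proj(c,a[:3]+M@[.05,.028,-hh]).round(0),"top of face",proj(c,a[:3]+M@[.05,0,-hh-.028]).round(0),"bottom",proj(c,a[:3]+M@[.05,0,-hh+.028]).round(0))
```

```text
L (np.int64(324), 115) (np.int64(322), 144) x at -.11 0.5508 ang 100.87
R (np.int64(399), 116) (np.int64(390), 199) x at -.11 0.6381 ang 100.85
top (345, np.int64(83)) (385, np.int64(83)) y at x=.578 -0.0293 ang 10.38
+y 352 411 88 111
924 [[352.0, 88.0], [411.0, 88.0], [411.0, 111.0], [352.0, 111.0]] ctr [ 0.583  -0.0452] sides [0.0213, 0.056, 0.0214, 0.057] ang [105.1, 10.4, 108.0, 10.4]
-y 340 397 210 232
775 [[340.0, 210.0], [397.0, 210.0], [397.0, 232.0], [340.0, 232.0]] ctr [ 0.6052 -0.1679] sides [0.0252, 0.0601, 0.0253, 0.0614] ang [104.5, 10.4, 107.3, 10.4]
roller 186 339 140
0.018 bore [254.5 152.6] edges [187. 153.] [322. 153.] top of face [254. 167.] bottom [255. 143.]
0.022 bore [254.5 154.3] edges [185. 154.] [324. 154.] top of face [254. 170.] bottom [255. 144.]
0.026 bore [254.4 156.1] edges [183. 156.] [326. 156.] top of face [254. 172.] bottom [255. 145.]
```

```bash
python3 - <<'E'
from h import *
a=np.load("pics/w4s.npy"); c=cam("wrist",dict(tool_pos=a[:3],tool_rot=a[3:]))
u=np.array([-.184,.983]);C=np.array([.595,-.112])
for p in((375,98.5),(368,232)): X=cast(c,p,.072)[:2]; print(((X-C)@u).round(4),((X-C)@[.983,.184]).round(4))
E
python3 go.py .5936 -.1099 .12 10.6
```

```text
0.0689 -0.0058
-0.0694 0.0004
t 10.4 pos [ 0.4765 -0.1332  0.2493] yang 10.4 gap 0.0527 turn [-0.0009, -0.0005, -0.0037] shift [0.0018, 0.1195, 0.1292] rows 4.2 F [-0.2  0.8 -3.7] j [-0.51  0.22  1.53 -0.    1.39 -0.69]
```

Both bracket tops fall at ±69 mm from the assumed centre, so it is confirmed. I'll move over the stand and down.

```bash
python3 -m pendant '[[[0,0,-0.004],[0,0.03,0],0.5],[[0,0,-0.004],[0.001,0.06,0.01],0.5],[[0,0,-0.004],[0.002,0.09,0.03],0.5],[[0,0,-0.004],[0.002,0.11,0.06],0.5],[[0,0,-0.004],[0.002,0.119,0.09],0.5],[[0,0,-0.004],[0.002,0.12,0.12],0.5],[[0,0,-0.004],[0.002,0.12,0.129],0.5],[[0,0,-0.004],[0.002,0.12,0.129],0.5],[[0,0,-0.004],[0.002,0.12,0.129],0.5]]';python3 go.py .5936 -.1099 .027 10.6
```

```text
time: 11.15
tool_pos: [0.5944, -0.1091, 0.122]
tool_rot: [2.005, 2.417, 0.0]
wrist_force: [0.2, 0.1, -2.8]
finger_gap: 0.0531
finger_force: 75.8
t 11.15 pos [ 0.5944 -0.1091  0.122 ] yang 10.7 gap 0.0531 turn [0.0009, 0.0007, 0.0011] shift [-0.0005, -0.001, 0.095] rows 2.3 F [ 0.2  0.1 -2.8] j [-0.38  0.57  1.37 -0.    1.2  -0.56]
```

```bash
python3 -m pendant '[[[0,0,0],[-0.0005,-0.0005,0.02],0.5],[[0,0,0],[-0.0005,-0.0005,0.04],0.5],[[0,0,0],[-0.0005,-0.0005,0.055],0.5],[[0,0,0],[-0.0005,-0.0005,0.068],0.5],[[0,0,0],[-0.0005,-0.0005,0.078],0.5],[[0,0,0],[-0.0005,-0.0005,0.085],0.5],[[0,0,0],[-0.0005,-0.0005,0.09],0.5],[[0,0,0],[-0.0005,-0.0005,0.092],0.5],[[0,0,0],[-0.0005,-0.0005,0.092],0.5],[[0,0,0],[-0.0005,-0.0005,0.092],0.5]]';python3 go.py .5936 -.1099 .026 10.6
```

```text
time: 11.98
tool_pos: [0.594, -0.1091, 0.0296]
tool_rot: [2.004, 2.418, 0.001]
wrist_force: [0.2, 0.0, -2.6]
finger_gap: 0.0528
finger_force: 75.9
t 11.98 pos [ 0.594  -0.1091  0.0296] yang 10.7 gap 0.0528 turn [0.001, 0.0006, 0.002] shift [-0.0007, -0.0006, 0.0036] rows 0.1 F [ 0.2  0.  -2.6] j [-0.38  0.68  1.45 -0.    1.01 -0.56]
```

```bash
python3 -m pendant '[[[0,0,0],[-0.0005,0,0.002],0.5],[[0,0,0],[-0.0005,0,0.004],0.5],[[0,0,0],[-0.0005,0,0.004],0.5]]';  python3 -m pendant '[[[0,0,0],[0,0,0],0.85],[[0,0,0],[0,0,0],0.85],[[0,0,0],[0,0,0],0.85],[[0,0,0],[0,0,0],0.85],[[0,0,0],[0,0,-0.01],0.85],[[0,0,0],[0,0,-0.03],0.85],[[0,0,0],[0,0,-0.06],0.85],[[0,0,0],[0,0,-0.1],0.85],[[0,0,0],[0,0,-0.14],0.85],[[0,0,0],[0,0,-0.18],0.85],[[0,0,0],[0,0,-0.2],0.85],[[0,0,0],[0,0,-0.2],0.85]]'; python3 -m pendant '[[[0,0,0],[0,0,0],0.85],[[0,0,0],[0,0,0],0.85]]'
python3 - <<'E'
from h import *
c,f,s=snap("wrist","pics/w5.npy"); np.save("pics/w5s.npy",np.r_[s["tool_pos"],s["tool_rot"]])
t,g,_=snap("top","pics/t5.npy"); C=np.zeros((384,800,3),np.uint8); C[:,:512]=f
C[:288,512:]=cv2.resize(g[130:250,100:220],(288,288),interpolation=2); cv2.imwrite("pics/w5.png",C[:,:,::-1])
E
```

```text
time: 12.23
tool_pos: [0.595, -0.1097, 0.0259]
tool_rot: [2.002, 2.417, 0.002]
wrist_force: [4.7, 0.4, 0.9]
finger_gap: 0.0529
finger_force: 76.4
time: 13.23
tool_pos: [0.5952, -0.1099, 0.2313]
tool_rot: [1.998, 2.412, 0.005]
wrist_force: [0.9, -0.3, -0.0]
finger_gap: 0.0724
finger_force: 0.0
time: 13.4
tool_pos: [0.5932, -0.1093, 0.2239]
tool_rot: [-2.003, -2.418, 0.001]
wrist_force: [-0.4, 0.2, 0.6]
finger_gap: 0.0726
finger_force: 0.0
```

View pics/w5.png

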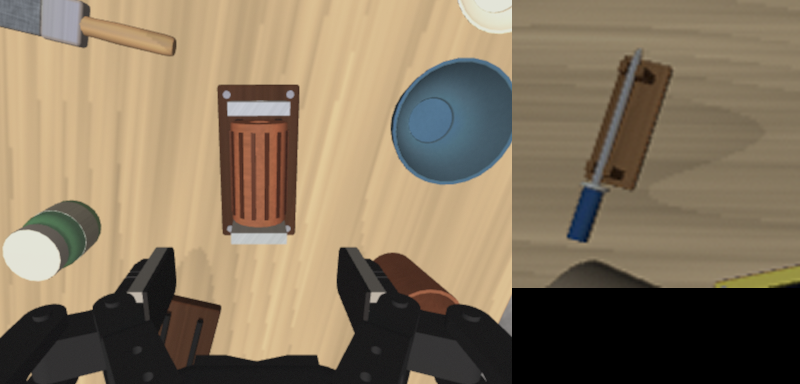

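The roller lies in the cradle between the brackets (bracket tops at rows 109 and 239, roller from row 120 to 226). The axle is undisturbed in its rest. Next I go above the axle.

```bash
python3 go.py .52 .362 .25 76.5
```

```text
t 13.5 pos [ 0.5932 -0.1093  0.2234] yang 10.7 gap 0.0726 turn [-0.0013, -0.0027, -1.1482] shift [0.4767, 0.0156, -0.0259] rows 11.5 F [ 0.  -0.6  0.2] j [-0.38  0.49  1.23 -0.    1.43 -0.56]
```

```bash
python3 -m pendant '[[[0,0,-0.11],[0.04,0.004,-0.02],1],[[0,0,-0.22],[0.08,0.008,-0.026],1],[[0,0,-0.33],[0.12,0.01,-0.026],1],[[0,0,-0.44],[0.16,0.01,-0.026],1],[[0,0,-0.55],[0.2,0.01,-0.026],1],[[0,0,-0.66],[0.24,0.01,-0.026],1],[[0,0,-0.77],[0.28,0.01,-0.026],1],[[0,0,-0.88],[0.32,0.01,-0.026],1],[[0,0,-0.99],[0.36,0.01,-0.026],1],[[0,0,-1.08],[0.4,0.01,-0.026],1],[[0,0,-1.13],[0.44,0.01,-0.026],1],[[0,0,-1.14],[0.46,0.01,-0.026],1]]'; python3 -m pendant '[[[0,0,0],[0,0,0],1],[[0,0,0],[0,0,0],1],[[0,0,0],[0,0,0],1]]'; python3 go.py .52 .362 .25 76.5
```

```text
time: 14.5
tool_pos: [0.5161, 0.3482, 0.2495]
tool_rot: [-0.373, -3.117, 0.0]
wrist_force: [0.1, -0.4, 0.1]
finger_gap: 0.0853
finger_force: 0.0
time: 14.75
tool_pos: [0.5181, 0.3436, 0.2501]
tool_rot: [-0.383, -3.117, 0.002]
wrist_force: [0.6, 0.5, 0.7]
finger_gap: 0.0857
finger_force: 0.0
t 14.75 pos [0.5181 0.3436 0.2501] yang 76.0 gap 0.0857 turn [-0.0011, -0.001, -0.009] shift [0.0027, 0.0183, 0.0001] rows 0.4 F [0.6 0.5 0.7] j [ 0.4   0.52  1.12 -0.    1.51 -0.93]
```

Run:
```python
from m import *
c,f,s=snap("wrist","pics/w6.npy"); np.save("pics/w6s.npy",np.r_[s["tool_pos"],s["tool_rot"]]); cv2.imwrite("pics/w6.png",f[:,:,::-1])
h=cv2.cvtColor(f,cv2.COLOR_RGB2HSV); H,S,V=[h[...,i].astype(int) for i in range(3)]
b=blob((H>100)&(H<130)&(S>110)); print(rect(b).round(0).tolist()); report(c,b,.045)
```

```text
[[262.0, 35.0], [283.0, 35.0], [283.0, 98.0], [262.0, 98.0]]
1390 [[262.0, 35.0], [283.0, 35.0], [283.0, 98.0], [262.0, 98.0]] ctr [0.4272 0.3835] sides [0.0597, 0.0207, 0.0597, 0.0218] ang [166.3, 76.0, 167.3, 76.0]
```

View pics/w6.png

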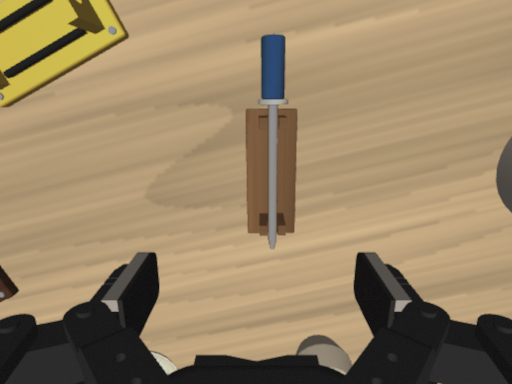

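The axle is seen from the handle at (262–283, 35–98) through the collar at (273,102) to the tip at (272,248).

Run:
```python
from m import *
a=np.load("pics/w6s.npy"); c=cam("wrist",dict(tool_pos=a[:3],tool_rot=a[3:]))
f=np.load("pics/w6.npy"); h=cv2.cvtColor(f,cv2.COLOR_RGB2HSV); H,S,V=[h[...,i].astype(int) for i in range(3)]
hb=blob((H>100)&(H<130)&(S>110)); P=[]
for r in range(42,94,4): q=np.flatnonzero(hb[r]); P.append(((q[0]+q[-1]+1)/2,r))
rod=(S<60)
for r in range(110,240,6):
    q=255+np.flatnonzero(rod[r,255:292]); 
    if len(q)and len(q)<14: P.append(((q[0]+q[-1]+1)/2,r))
W=np.array([cast(c,p,.045) for p in P]); k=np.polyfit(W[:,0],W[:,1],1); print(len(P),"rod ang",np.degrees(np.arctan(k[0])).round(2),"res",np.abs(W[:,1]-np.polyval(k,W[:,0])).max().round(4))
d=np.array([1,k[0]])/np.hypot(1,k[0])
for nm,p in(("back",(272.5,35)),("collar",(273,104)),("tip",(272.5,248))): print(nm,cast(c,p,.045).round(4), (cast(c,p,.045)[:2]@d).round(4))
t=cast(c,(272.5,66.5),.045); print("mid",t.round(4),"line y",np.polyval(k,t[0]).round(4))
```

```text
35 rod ang -13.42 res 0.0004
back [0.3982 0.3903 0.045 ] 0.2967
collar [0.4623 0.3758 0.045 ] 0.3624
tip [0.6228 0.3376 0.045 ] 0.5274
mid [0.4265 0.3837 0.045 ] line y 0.3842
```

```bash
python3 go.py .4283 .384 .1 76.6; python3 -m pendant '[[[0,0,-0.01],[0.035,0.002,0.02],0.6],[[0,0,-0.01],[0.07,0.007,0.04],0.6],[[0,0,-0.01],[0.097,0.016,0.07],0.6],[[0,0,-0.01],[0.097,0.0175,0.1],0.6],[[0,0,-0.01],[0.097,0.0175,0.13],0.6],[[0,0,-0.01],[0.097,0.0175,0.15],0.6],[[0,0,-0.01],[0.097,0.0175,0.15],0.6],[[0,0,-0.01],[0.097,0.0175,0.15],0.6]]' 40; python3 go.py .4283 .384 .024 76.6
```

```text
t 14.8 pos [0.5184 0.3433 0.2504] yang 75.9 gap 0.0855 turn [-0.0008, -0.0007, -0.0114] shift [0.0972, 0.0178, 0.1505] rows 4.3 F [ 0.1 -0.9  0.3] j [ 0.4   0.52  1.12 -0.    1.51 -0.93]
time: 15.47
tool_pos: [0.4285, 0.3839, 0.101]
tool_rot: [-0.369, -3.119, 0.001]
wrist_force: [0.4, -0.4, -0.1]
finger_gap: 0.0514
finger_force: 0.0
t 15.47 pos [0.4285 0.3839 0.101 ] yang 76.5 gap 0.0514 turn [-0.0008, -0.0007, -0.0014] shift [0.0002, 0.0001, 0.077] rows 1.8 F [ 0.4 -0.4 -0.1] j [ 0.53  0.53  1.49 -0.    1.12 -0.81]
```

```bash
python3 -m pendant '[[[0,0,0],[0,0,0.02],0.6],[[0,0,0],[0,0,0.04],0.6],[[0,0,0],[0,0,0.055],0.6],[[0,0,0],[0,0,0.065],0.6],[[0,0,0],[0,0,0.072],0.6],[[0,0,0],[0,0,0.077],0.6],[[0,0,0],[0,0,0.077],0.6],[[0,0,0],[0,0,0.077],0.6]]' 40; python3 -m pendant '[[[0,0,0],[0,0,0],0.45],[[0,0,0],[0,0,0],0.4],[[0,0,0],[0,0,0],0.35],[[0,0,0],[0,0,0],0.32],[[0,0,0],[0,0,0],0.3],[[0,0,0],[0,0,0],0.3]]';python3 -m pendant '[[[0,0,0],[0,0,0],0.2],[[0,0,0],[0,0,0],0.2],[[0,0,0],[0,0,0],0.2]]'
```

```text
time: 16.13
tool_pos: [0.4286, 0.385, 0.0247]
tool_rot: [0.366, 3.119, 0.001]
wrist_force: [-0.7, 0.9, 0.3]
finger_gap: 0.0513
finger_force: 0.0
time: 16.63
tool_pos: [0.4282, 0.3848, 0.024]
tool_rot: [0.366, 3.12, -0.0]
wrist_force: [0.3, -1.1, 0.6]
finger_gap: 0.0254
finger_force: 0.2
time: 16.88
tool_pos: [0.4282, 0.3848, 0.0239]
tool_rot: [0.366, 3.12, -0.0]
wrist_force: [-0.3, -1.7, 0.7]
finger_gap: 0.0226
finger_force: 39.1
```

```bash
python3 -m pendant '[[[0,0,0],[0,0,0],0.4],[[0,0,0],[0,0,0],0.4],[[0,0,0],[0,0,0.003],0.4],[[0,0,0],[0,0,0.006],0.4],[[0,0,0],[0,0,0.006],0.4]]' 40; python3 -m pendant '[[[0,0,0],[0,0,0],0.3],[[0,0,0],[0,0,0],0.3],[[0,0,0],[0,0,0],0.2],[[0,0,0],[0,0,0],0.2],[[0,0,0],[0,0,0],0.2]]'
```

```text
time: 17.3
tool_pos: [0.4278, 0.3846, 0.0171]
tool_rot: [-0.366, -3.119, 0.001]
wrist_force: [0.2, -0.5, 0.4]
finger_gap: 0.0342
finger_force: 0.0
time: 17.72
tool_pos: [0.4281, 0.3847, 0.018]
tool_rot: [0.366, 3.12, -0.0]
wrist_force: [-0.7, -1.8, 0.4]
finger_gap: 0.0225
finger_force: 39.1
```

```bash
python3 -m pendant '[[[0,0,0],[0,0,0],0.15],[[0,0,0],[0,0,-0.005],0.15],[[0,0,0],[0,0,-0.012],0.15],[[0,0,0],[0,0,-0.025],0.15],[[0,0,0],[0,0,-0.045],0.15],[[0,0,0],[0,0,-0.07],0.15],[[0,0,0],[0,0,-0.1],0.15],[[0,0,0],[0,0,-0.12],0.15],[[0,0,0],[0,0,-0.12],0.15],[[0,0,0],[0,0,-0.12],0.15]]' 80
python3 - <<'E'
from m import *
c,f,s=snap("wrist","pics/w7.npy"); np.save("pics/w7s.npy",np.r_[s["tool_pos"],s["tool_rot"]])
h=cv2.cvtColor(f,cv2.COLOR_RGB2HSV); H,S,V=[h[...,i].astype(int) for i in range(3)]
b=blob((H>100)&(H<130)&(S>110)); ys,xs=np.nonzero(b); print("blue",xs.min(),xs.max(),ys.min(),ys.max(),b.sum(),s["wrist_force"],s["tool_pos"],s["finger_gap"])
M=Ro.from_rotvec(s["tool_rot"]).as_matrix()
for z in(-.021,-.027,-.033): print(z,"handle back",[proj(c,s["tool_pos"]+M@[.03,y,z]).round(0) for y in(-.012,.012)],"front",proj(c,s["tool_pos"]+M@[-.03,0,z-.012]).round(0))
cs=cam("scene"); print("scene tip",proj(cs,s["tool_pos"]+M@[-.2,0,-.027]).round(1),"scene back",proj(cs,s["tool_pos"]+M@[.03,0,-.027]).round(1))
_,g,_=snap("scene","pics/s7.npy")
E
python3 go.py .54 .2 .15 10.6
```

```text
time: 18.55
tool_pos: [0.4284, 0.3851, 0.1391]
tool_rot: [0.366, 3.118, 0.002]
wrist_force: [-0.6, -0.2, -1.9]
finger_gap: 0.022
finger_force: 78.3
blue 229 285 198 344 7431 [-0.63899849 -0.23533971 -1.92044685] [0.42842225 0.38505309 0.13907358] 0.021957042555307858
-0.021 handle back [array([227., 199.]), array([284., 199.])] front [256. 337.]
-0.027 handle back [array([226., 204.]), array([285., 204.])] front [256. 347.]
-0.033 handle back [array([225., 209.]), array([286., 209.])] front [256. 358.]
scene tip [365.6 222.1] scene back [395.6 172.6]
t 18.65 pos [0.4276 0.3845 0.137 ] yang 76.6 gap 0.0215 turn [-0.0018, -0.0005, 1.1521] shift [-0.1521, -0.1535, -0.0131] rows 9.2 F [ 0.1 -0.1 -1.5] j [ 0.53  0.49  1.45  0.    1.2  -0.81]
```

```bash
python3 -m pendant '[[[0,0,0.11],[-0.016,-0.017,0],0.15],[[0,0,0.22],[-0.032,-0.034,0],0.15],[[0,0,0.33],[-0.048,-0.051,0],0.15],[[0,0,0.44],[-0.064,-0.068,0],0.15],[[0,0,0.55],[-0.08,-0.085,0],0.15],[[0,0,0.66],[-0.096,-0.102,0],0.15],[[0,0,0.77],[-0.112,-0.12,0],0.15],[[0,0,0.88],[-0.127,-0.137,0],0.15],[[0,0,0.99],[-0.141,-0.154,0],0.15],[[0,0,1.09],[-0.151,-0.166,0],0.15],[[0,0,1.14],[-0.155,-0.17,0],0.15],[[0,0,1.152],[-0.156,-0.171,0],0.15]]'; python3 -m pendant '[[[0,0,0],[0,0,0.02],0.15],[[0,0,0],[0,0,0.04],0.15],[[0,0,0],[0,0,0.05],0.15],[[0,0,0],[0,0,0.06],0.15],[[0,0,0],[0,0,0.06],0.15],[[0,0,0],[0,0,0.06],0.15]]'; python3 go.py .54 .182 .02 10.6
```

```text
time: 19.65
tool_pos: [0.5402, 0.1811, 0.1365]
tool_rot: [-2.01, -2.412, 0.003]
wrist_force: [-0.0, 0.2, -1.5]
finger_gap: 0.0217
finger_force: 78.4
time: 20.15
tool_pos: [0.5402, 0.1825, 0.0779]
tool_rot: [-2.006, -2.418, 0.0]
wrist_force: [0.8, 0.6, -0.4]
finger_gap: 0.0215
finger_force: 78.5
t 20.15 pos [0.5402 0.1825 0.0779] yang 10.6 gap 0.0215 turn [-0.0003, -0.0, 0.0006] shift [-0.0005, -0.0003, 0.0579] rows 1.4 F [ 0.8  0.6 -0.4] j [ 0.12  0.55  1.53  0.    1.06 -0.07]
```

```bash
cat > tip.py <<'E'
from h import *
from scipy.optimize import least_squares
def rod(name):
    c,f,s=snap(name,f"pics/r_{name}.npy"); M=Ro.from_rotvec(s["tool_rot"]).as_matrix(); p=s["tool_pos"]
    A=np.load(f"pics/{name}0.npy").astype(int); D=np.abs(f.astype(int)-A).sum(2)
    pt=proj(c,p+M@[-.2,0,-.027]); p1=proj(c,p+M@[-.05,0,-.027]); d=(pt-p1)/np.linalg.norm(pt-p1); n=np.array([-d[1],d[0]]); L=np.linalg.norm(pt-p1)
    out=[]
    for k in np.arange(.15,1.3,.05):
        q=p1+d*L*k; o=np.arange(-7,7.1,.5); pr=cv2.remap(D.astype(np.float32),(q[0]+o*n[0]).astype(np.float32)[None],(q[1]+o*n[1]).astype(np.float32)[None],1)[0]
        w=np.clip(pr-30,0,None); out.append((round(float(k),2),round(float(pr.max())),round(float((w*o).sum()/w.sum()),1) if w.sum()>0 else None))
    print(name,"tip px",pt.round(1),"n",n.round(2),"px/m",round(L/.15)); print(out); return
for n in("top","scene"): rod(n)
E
python3 tip.py
```

```text
top tip px [278.7 162.5] n [0.16 0.99] px/m 383
[(0.15, 50, 0.3), (0.2, 83, -0.4), (0.25, 50, 0.2), (0.3, 51, 0.1), (0.35, 53, 0.5), (0.4, 54, 1.0), (0.45, 52, -0.0), (0.5, 49, 0.5), (0.55, 71, 0.2), (0.6, 48, 0.6), (0.65, 50, 0.9), (0.7, 52, 0.5), (0.75, 50, 0.6), (0.8, 51, 0.9), (0.85, 48, 0.9), (0.9, 74, 0.6), (0.95, 44, 1.0), (1.0, 26, None), (1.05, 19, None), (1.1, 20, None), (1.15, 20, None), (1.2, 26, None), (1.25, 21, None)]
scene tip px [241.9 196.5] n [ 0.1  -0.99] px/m 341
[(0.15, 87, -0.7), (0.2, 87, -0.7), (0.25, 90, -0.5), (0.3, 90, -0.6), (0.35, 79, -0.6), (0.4, 93, -0.7), (0.45, 86, -0.5), (0.5, 89, -0.6), (0.55, 92, -0.6), (0.6, 81, -0.4), (0.65, 70, 0.6), (0.7, 64, 0.1), (0.75, 67, -0.2), (0.8, 81, -0.3), (0.85, 81, -0.5), (0.9, 86, -0.6), (0.95, 58, -0.4), (1.0, 24, None), (1.05, 16, None), (1.1, 17, None), (1.15, 16, None), (1.2, 13, None), (1.25, 119, -6.5)]
```

The rod's image lies within 1 px of the prediction along its whole length in both views, so it is level and on line. I'll lower it to hole height.

```bash
python3 -m pendant '[[[0,0,0],[0,0,0.02],0.15],[[0,0,0],[0,0,0.04],0.15],[[0,0,0],[0,0,0.05],0.15],[[0,0,0],[0,0,0.057],0.15],[[0,0,0],[0,0,0.057],0.15],[[0,0,0],[0,0,0.057],0.15]]'; python3 go.py .5758 -.0098 .021 10.6; python3 tip.py | cut -c1-420
```

```text
time: 20.75
tool_pos: [0.5407, 0.1824, 0.0216]
tool_rot: [2.006, 2.417, 0.001]
wrist_force: [0.5, 0.4, 0.0]
finger_gap: 0.0213
finger_force: 78.5
t 20.75 pos [0.5407 0.1824 0.0216] yang 10.6 gap 0.0213 turn [0.0009, 0.0001, 0.0] shift [-0.1953, -0.0009, 0.0006] rows 4.7 F [0.5 0.4 0. ] j [ 0.12  0.63  1.57  0.    0.94 -0.06]
top tip px [278.2 167.5] n [0.16 0.99] px/m 362
[(0.15, 71, 0.8), (0.2, 52, 0.3), (0.25, 46, 0.9), (0.3, 49, -0.6), (0.35, 47, 0.5), (0.4, 50, 0.9), (0.45, 50, 0.3), (0.5, 54, 1.1), (0.55, 52, -0.3), (0.6, 49, 0.4), (0.65, 55, -0.4), (0.7, 47, 0.8), (0.75, 63, 1.5), (0.8, 48, 0.4), (0.85, 48, 1.2), (0.9, 58, -0.4), (0.95, 44, 0.9), (1.0, 26, None), (1.05, 25, None), (1.1, 15, None), (1.15, 16, None), (1.2, 23, None), (1.25, 28, None)]
scene tip px [242.8 210.2] n [ 0.11 -0.99] px/m 330
[(0.15, 79, -0.5), (0.2, 76, -0.5), (0.25, 82, -0.7), (0.3, 75, -0.5), (0.35, 81, -0.5), (0.4, 80, -0.4), (0.45, 83, -0.6), (0.5, 83, -0.7), (0.55, 77, -0.3), (0.6, 79, -0.4), (0.65, 85, -0.5), (0.7, 81, -0.4), (0.75, 86, -0.4), (0.8, 90, -0.6), (0.85, 94, -0.5), (0.9, 82, -0.3), (0.95, 72, -0.3), (1.0, 27, None), (1.05, 21, None), (1.1, 18, None), (1.15, 10, None), (1.2, 17, None), (1.25, 19, None)]
```

```bash
python3 -m pendant '[[[0,0,0],[-0.01,-0.0005,0],0.15],[[0,0,0],[-0.02,-0.0005,0],0.15],[[0,0,0],[-0.027,-0.0005,0],0.15],[[0,0,0],[-0.033,-0.0005,0],0.15],[[0,0,0],[-0.038,-0.0005,0],0.15],[[0,0,0],[-0.042,-0.0005,0],0.15],[[0,0,0],[-0.045,-0.0005,0],0.15],[[0,0,0],[-0.045,-0.0005,0],0.15]]'; python3 -m pendant '[[[0,0,0],[-0.004,0,0],0.15],[[0,0,0],[-0.008,0,0],0.15],[[0,0,0],[-0.012,0,0],0.15],[[0,0,0],[-0.016,0,0],0.15],[[0,0,0],[-0.02,0,0],0.15],[[0,0,0],[-0.02,0,0],0.15]]'; python3 go.py .5758 -.0098 .021 10.6
```

```text
time: 21.52
tool_pos: [0.5482, 0.1375, 0.0209]
tool_rot: [2.007, 2.417, -0.0]
wrist_force: [-0.0, 0.2, -1.3]
finger_gap: 0.0216
finger_force: 78.5
time: 22.02
tool_pos: [0.552, 0.1176, 0.0209]
tool_rot: [2.007, 2.416, -0.0]
wrist_force: [0.3, 0.6, -1.1]
finger_gap: 0.0217
finger_force: 78.5
t 22.02 pos [0.552  0.1176 0.0209] yang 10.6 gap 0.0217 turn [0.0001, 0.0002, -0.0007] shift [-0.1296, 0.0001, -0.0001] rows 3.1 F [ 0.3  0.6 -1.1] j [ 0.    0.62  1.59 -0.    0.93 -0.18]
```

Tip is through the near bracket and into the roller without contact force. Continuing.

```bash
python3 -m pendant '[[[0,0,0],[-0.006,0,0],0.15],[[0,0,0],[-0.014,0,0],0.15],[[0,0,0],[-0.022,0,0],0.15],[[0,0,0],[-0.03,0,0],0.15],[[0,0,0],[-0.038,0,0],0.15],[[0,0,0],[-0.046,0,0],0.15],[[0,0,0],[-0.053,0,0],0.15],[[0,0,0],[-0.058,0,0],0.15],[[0,0,0],[-0.06,0,0],0.15],[[0,0,0],[-0.06,0,0],0.15]]'; python3 -m pendant '[[[0,0,0],[-0.004,0,0],0.15],[[0,0,0],[-0.009,0,0],0.15],[[0,0,0],[-0.014,0,0],0.15],[[0,0,0],[-0.019,0,0],0.15],[[0,0,0],[-0.024,0,0],0.15],[[0,0,0],[-0.029,0,0],0.15],[[0,0,0],[-0.034,0,0],0.15],[[0,0,0],[-0.034,0,0],0.15]]'; python3 go.py .5758 -.0098 .021 10.6
```

```text
time: 22.85
tool_pos: [0.5629, 0.0589, 0.0209]
tool_rot: [2.007, 2.417, -0.0]
wrist_force: [0.4, -0.7, -0.5]
finger_gap: 0.0216
finger_force: 78.5
time: 23.52
tool_pos: [0.5693, 0.0249, 0.0209]
tool_rot: [2.008, 2.416, 0.0]
wrist_force: [0.1, -0.6, -0.8]
finger_gap: 0.0214
finger_force: 78.5
t 23.52 pos [0.5693 0.0249 0.0209] yang 10.6 gap 0.0214 turn [0.0003, 0.0003, -0.0009] shift [-0.0353, 0.0, -0.0001] rows 0.8 F [ 0.1 -0.6 -0.8] j [-0.16  0.63  1.57 -0.    0.94 -0.35]
```

```bash
python3 -m pendant '[[[0,0,0],[-0.004,0,0],0.15],[[0,0,0],[-0.009,0,0],0.15],[[0,0,0],[-0.014,0,0],0.15],[[0,0,0],[-0.019,0,0],0.15],[[0,0,0],[-0.024,0,0],0.15],[[0,0,0],[-0.028,0,0],0.15],[[0,0,0],[-0.031,0,0],0.15],[[0,0,0],[-0.031,0,0],0.15]]'; python3 -m pendant '[[[0,0,0],[-0.001,0,0],0.15],[[0,0,0],[-0.002,0,0],0.15],[[0,0,0],[-0.003,0,0],0.15]]'; python3 -m pendant '[[[0,0,0],[-0.001,0,0],0.15],[[0,0,0],[-0.002,0,0],0.15],[[0,0,0],[-0.002,0,0],0.15]]'
```

```text
time: 24.18
tool_pos: [0.5749, -0.0052, 0.0209]
tool_rot: [2.007, 2.416, -0.0]
wrist_force: [-0.5, -0.1, -0.8]
finger_gap: 0.0213
finger_force: 78.5
time: 24.43
tool_pos: [0.5752, -0.0074, 0.0209]
tool_rot: [-2.006, -2.417, 0.0]
wrist_force: [0.4, -0.1, -0.8]
finger_gap: 0.0212
finger_force: 78.5
time: 24.68
tool_pos: [0.5757, -0.0095, 0.0209]
tool_rot: [-2.007, -2.417, -0.0]
wrist_force: [-0.1, -0.7, -0.4]
finger_gap: 0.0215
finger_force: 78.5
```

Not yet in contact. I'll go on in 1 mm steps.

```bash
python3 -m pendant '[[[0,0,0],[-0.001,0,0],0.15],[[0,0,0],[-0.001,0,0],0.15]]' | grep -E "pos|wrist"; python3 -m pendant '[[[0,0,0],[-0.001,0,0],0.15],[[0,0,0],[-0.001,0,0],0.15]]'| grep -E "pos|wrist"; python3 -m pendant '[[[0,0,0],[-0.001,0,0],0.15],[[0,0,0],[-0.001,0,0],0.15]]'| grep -E "pos|wrist"
```

```text
tool_pos: [0.5756, -0.0097, 0.0208]
wrist_force: [-1.0, 3.8, -0.3]
tool_pos: [0.5755, -0.0098, 0.0208]
wrist_force: [-1.5, 8.9, 0.9]
tool_pos: [0.5755, -0.0098, 0.0208]
wrist_force: [-2.4, 14.9, 2.1]
```

The collar is home: force rises along the axis at the expected position. I'll ease off, lower the rod onto the hole floors, and release.

```bash
python3 -m pendant '[[[0,0,0],[0.002,0,0],0.15],[[0,0,0],[0.002,0,0.001],0.15],[[0,0,0],[0.002,0,0.002],0.15],[[0,0,0],[0.002,0,0.003],0.15],[[0,0,0],[0.002,0,0.003],0.15]]'; python3 -m pendant '[[[0,0,0],[0,0,0],0.3],[[0,0,0],[0,0,0],0.4],[[0,0,0],[0,0,0],0.5],[[0,0,0],[0,0,0],0.6],[[0,0,0],[0,0,0],0.7],[[0,0,0],[0,0,0],0.7],[[0,0,0],[0,0,0],0.7]]'; python3 -m pendant '[[[0,0,0],[0,0,-0.01],0.7],[[0,0,0],[0,0,-0.03],0.7],[[0,0,0],[0,0,-0.06],0.7],[[0,0,0],[0,0,-0.1],0.7],[[0,0,0],[0,0,-0.14],0.7],[[0,0,0],[0,0,-0.18],0.7],[[0,0,0],[0,0,-0.2],0.7],[[0,0,0],[0,0,-0.2],0.7],[[0,0,0],[0,0,-0.2],0.7]]'
python3 - <<'E'
from h import *
c,f,s=snap("wrist","pics/w8.npy"); np.save("pics/w8s.npy",np.r_[s["tool_pos"],s["tool_rot"]])
t,g,_=snap("scene","pics/s8.npy"); C=np.zeros((384,800,3),np.uint8); C[:,:512]=f
C[:288,512:]=cv2.resize(g[170:260,160:250],(288,288),interpolation=2); cv2.imwrite("pics/w8.png",C[:,:,::-1])
E
```

```text
time: 25.6
tool_pos: [0.5756, -0.0097, 0.0178]
tool_rot: [-2.006, -2.416, -0.001]
wrist_force: [-0.6, 6.5, 1.2]
finger_gap: 0.0217
finger_force: 78.6
time: 26.18
tool_pos: [0.5758, -0.0105, 0.0179]
tool_rot: [2.007, 2.417, -0.0]
wrist_force: [-0.4, -0.7, 0.0]
finger_gap: 0.0596
finger_force: 0.0
time: 26.93
tool_pos: [0.576, -0.0105, 0.2192]
tool_rot: [2.005, 2.416, 0.002]
wrist_force: [1.1, -0.5, -1.5]
finger_gap: 0.0598
finger_force: 0.0
```

View pics/w8.png

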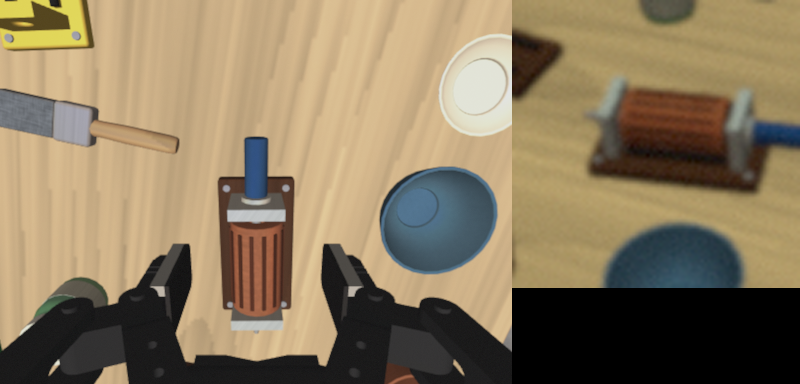

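The axle passes through both brackets. The handle is at (256,138–197), the collar sits at the near bracket, and the tip shows beyond the far bracket at (590,115) in the scene crop. I'll check numerically that the collar is home.

Run:
```python
from h import *
a=np.load("pics/w8s.npy"); c=cam("wrist",dict(tool_pos=a[:3],tool_rot=a[3:])); f=np.load("pics/w8.npy")
u=np.array([-.184,.983]);C=np.array([.595,-.112])
h=cv2.cvtColor(f,cv2.COLOR_RGB2HSV); H,S,V=[h[...,i].astype(int) for i in range(3)]
b=blob((H>100)&(H<130)&(S>110),(230,120,285,215)); q=np.flatnonzero(b[:,256]); print("rows",q[0],q[-1])
T=lambda p,z:((cast(c,p,z)[:2]-C)@u).round(4)
print("back t (exp .134)",T((256,q[0]),.043),T((256,q[0]),.05),"front of blue (exp .074)",T((256,q[-1]+1),.055),"bracket outer top (.069)",[(r,T((256,r),.072)) for r in(206,207,208)],f[192:212,256].tolist())
```

```text
rows 137 197
back t (exp .134) 0.135 0.1359 front of blue (exp .074) 0.0757 bracket outer top (.069) [(206, np.float64(0.073)), (207, np.float64(0.072)), (208, np.float64(0.071))] [[50, 82, 127], [50, 82, 127], [51, 83, 127], [51, 83, 127], [50, 82, 126], [49, 82, 124], [74, 85, 106], [91, 87, 83], [154, 154, 154], [191, 194, 193], [194, 197, 194], [196, 198, 193], [169, 171, 163], [117, 113, 104], [92, 86, 80], [93, 87, 80], [92, 87, 80], [122, 120, 116], [170, 172, 171], [190, 193, 195]]
```

Relative to the bracket edge, the collar's back reads 5–6 mm out against 5 mm expected, and it was still pressed on the bracket when released. The axle is home, so I'm handing in.

```bash
python3 -c "
from bench import ctrl
print(ctrl.job_done())"
```

```text
the job is handed in; nothing more can be done
None
```

The roller is in the stand's cradle and the axle is threaded through both brackets, with its collar home to within about 1 mm by camera; the gripper has let go and withdrawn, no other objects were touched, and the job was handed in at about 27 s.

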